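# Slide the cover plate out over the end of the shelf

## Task

The flat aluminium cover plate lies on the raised grey shelf with no edge to take hold of. With the fingertips, push it back against the shelf's rear lip and along the lip until about a third of its length overhangs the open end of the shelf, lying straight along the lip, and leave it there with its edge showing, ready for picking up. Only push it: do not pinch, lift or tip it or let it drop, and leave everything else on the shelf and the bench where it stands.

Things in the scene. Friction and masses are not known exactly. Their poses are not given: they have to be found in the camera images.
- plate: the loose plain aluminium cover plate, 100 mm (its x) by 150 mm (its y, the length) by 6 mm thick, about 0.24 kg, four small screw holes at its corners. Origin at the centre of its underside; its x and y point roughly as the shelf's. At first it lies flat and askew, wholly on the shelf, its nearest corner 8 mm or more clear of the lip. It tips off once half of it is out
- plate_top (a point): centre of the plate's upper face, 6 mm above its underside; axes as the plate's. Nothing guides the plate but the lip. Fingertips, lip and plate rub: an askew plate pushed at the middle can wedge with one corner on the lip and is then squared by pushing near the end that stands off
- ledge: the raised shelf, a fixed grey sheet-metal riser, 220 mm deep (x) by 560 mm long (y), top 90 mm above the bench. Origin on the bench under its centre; x points to the rear lip, y away from the open end. The lip runs the whole length, 15 mm above the top, inner face at x = +106 mm. An upright plate 30 mm high closes the +y end; the -y end (y = -280 mm) and the front (x = -110 mm) have no lip
- open_end (a point): middle of the shelf's open end, on its top edge (shelf x = 0, y = -280 mm, z = 90 mm); axes as the shelf's
- vial_a_mid (a point): capped glass vial, 23 mm across and 48 mm tall, that stands on the shelf near its front edge close to the open end; point half-way up
- vial_b_mid (a point): a like vial on the shelf towards the closed end; point half-way up
- vial_c_mid (a point): another like vial towards the closed end; point half-way up
- bottle_mid (a point): amber reagent bottle, 72 mm across and 140 mm tall, on the shelf by the closed end; point half-way up
- jar_mid (a point): small clear jar with a white lid, 48 mm across and 45 mm tall, on the shelf by the closed end; point half-way up
- square: spare square aluminium plate with a round opening, 90 mm by 90 mm by 5 mm, lying on the bench beyond the shelf's open end, not the one to push; origin at the centre of its underside
Not all that is in view belongs to the job. Leave any pink or purple look-alike of the plate alone.

How it is judged (in metres and radians):
At the end, for the whole second after the job is handed in: The plate rests flat on the shelf with 35 to 65 mm of its 150 mm length beyond the open end, straight along the lip within about 6 degrees and its centre no more than 8 mm short of where it would be touching the lip, at rest (y of plate_top in the frame of ledge between -0.27 and -0.24 m and x of plate_top in the frame of ledge above 0.048 m and angle between the y axis of plate_top and the y axis of ledge, either way round below 0.1 rad and angle between plate_top's own z axis and vertical below 0.04 rad and z of plate_top in the frame of ledge between 0.093 and 0.099 m and linear speed of plate below 0.01 m/s).
It fails at once if the plate is lifted or carried (rises more than 12 mm off the shelf) (z of plate_top in the frame of ledge above 0.108 m).
It fails at once if the plate tips or falls off the shelf (z of plate_top in the frame of ledge below 0.085 m or angle between plate_top's own z axis and vertical above 0.2 rad).
It fails at once if something else on the shelf or the bench is shifted by more than 15 mm or knocked over (distance of any of vial_a_mid, vial_b_mid, vial_c_mid, bottle_mid, jar_mid, square from where it was at the start of the episode above 0.015 m or angle between any of vial_a_mid, vial_b_mid, vial_c_mid, bottle_mid, jar_mid's own z axis and vertical above 0.5 rad).
It also fails if it takes over 58 s, if anything falls off the work surface, if the arm or the gripper's body presses on something with over 40 N, if the wrist force passes 120 N, or if a joint passes its speed limit or range.

## Robot

A 6-joint arm with a two-finger parallel gripper is mounted at the origin on the work surface. World frame = base frame: x ahead of the robot, y to its left, z up, the work surface at z = 0. Lengths are in mm, angles in rad, forces in N, time in s.
With the tool pointing down it reaches from about 300 to 775 mm from the base axis. Payload 14.6 kg.
Tool frame: the origin (TCP) lies midway between the tips of the shut fingers; the grasp point (between the pads) lies 19 mm behind it (manip.hold_point_z is the distance from the TCP to the grasp point, in mm); z points along the fingers, y is the direction in which the jaws open and shut (so a half turn about z gives the same grasp; the last joint's range is limited). The gripper opens to 94 mm and grips with 3 to 60 N. Pads are 16 mm wide; open, the fingers measure 119 mm over their backs; the gripper's body (75 mm by 177 mm) begins 78 mm behind the grasp point.
Start: joints at [-1.315, 0.3, 1.521, -0, 1.321, -0.067], TCP at [174.466, -521.585, 205.446] pointing down, gripper open.
Joint ranges: [-3.03, 3.03], [-0.79, 2.21], [0.23, 2.52], [-1.04, 4.18], [0, 3.07], [-2.55, 2.55]. Speed limits (rad/s): [2.22, 2.22, 2.57, 3.14, 3.14, 3.14].

## Interface

Orientations are given as [roll, pitch, yaw] about the fixed x, y, z axes, in that order (R = Rz(yaw) Ry(pitch) Rx(roll)).
In Python, from cell import manip gives the robot as it stands.
- The arm moves only by the shell command python3 -m crank 'ROWS' [OPENING] [FORCE]. ROWS is JSON, a list of rows, each an object with "offset": the shift along the world's x, y, z in m, a list of three; "spin": the turn about the world's z in degrees. In form: [{"offset": [dx, dy, dz], "spin": spin}, ...]. A call has exactly 8 rows; each row is the pose to reach, as a shift and turn from the pose measured when the call began; what a row does not reach only later rows make up. A row lasts 1/12 s, in which the tool goes at most 41.7 mm and 7.16 degrees, less where a joint would pass 70% of its speed; a pose out of reach is approached as far as the arm can. A call with a gripper value outside its range is refused whole. OPENING is the opening, from 0 (shut) to 1 (fully open), set as the call begins (- or left out, the last holds). The fingers move at their own pace and stop on an object; FORCE is the grip in N (left out, the last holds). Time passes only in rows, so rows that repeat a pose let the fingers close, or fill a call up. It gives the time, the measured TCP pose, the force and the opening at its end, in the units of the state.
- manip.read_state(): the state, without advancing time (a new reading comes with each control period).
- manip.camera(name): name is "scene" or "top" or "wrist"; returns a dict with "pixels" (400x640x3 uint8, red, green, blue), "fx", "fy", "cx", "cy" (pixels), "extrinsics" (4x4, takes a point from world to camera coordinates); the wrist camera has in their place "hand_eye" (4x4, takes a point from camera to tool coordinates, whose origin is the TCP and whose axes are the flange's). Camera axes: x right, y down, z forward; pixel columns grow to the right and rows downward; lengths in mm; the calibration is good to about 2 mm. A picture is of the moment at which its call begins: read the wrist's pose just before it. There is no depth.
- manip.sign_off(): hands the job in, once; it reports no verdict.
Trained networks look in a picture, given as the dict that the camera call returned (one of the last four; its "shot" number tells which), for a name from the list of things; names that differ only in an ending like _2 or _b are one class to them, and where a whole thing is asked for, a point or a joint stands for the part that bears it (a point fixed in the world has none). Each returns a list of dicts, best first, with "conf" (0 to 1); they miss things now and then, are a little off and sometimes report something else, mostly with a low value. They report only what shows in the picture. A call takes as long as a camera call. They do not tell look-alikes from the thing itself.
- manip.search_frame(picture, name): "location" ([x, y, z] in mm, in world coordinates, good to about 4 mm: the middle of the surface that is visible of it).
- manip.masks_of(picture, name): "mask" (400x640 bool, what is visible of it).
The state is a dict: "clock": time; "joints": joint angles; "qd": joint speeds; "effort": joint torques, N m; "eef_pos": TCP position; "eef_rot": TCP orientation; "wrist_force": force on the tool from outside, world axes, zero at the start; "moment": the same for the moment, N m; "finger_gap": finger opening in mm.
Only numpy, scipy, OpenCV 4.12 (cv2) and the standard library are available. Lean on these libraries where they do the work, as an engineer would, in place of code of your own. Each camera call takes 0.05 s, during which the arm holds its last target. There are 200 camera calls.

## Working session

There is one attempt and no reset: what is moved stays moved. The work goes in short steps, Python scripts to look and compute and a shell command to move; the robot and the scene stay as the last step left them, time stands still between calls to the robot, and variables do not carry over. Pictures are saved under pics/ and viewed, about 8 in all and at most 12, crops included, and the job is handed in when it is done.

```bash
mkdir -p pics; ls
cat > h.py <<'E'
import numpy as np, cv2
from cell import manip
def save(p,n): cv2.imwrite('pics/'+n, p['pixels'][:,:,::-1])
def ray(p,u,v,z):
    E=np.array(p['extrinsics']); R=E[:3,:3]; t=E[:3,3]
    c=-R.T@t; d=R.T@np.array([(u-p['cx'])/p['fx'],(v-p['cy'])/p['fy'],1]); return c+d*(z-c[2])/d[2]
def proj(p,X):
    E=np.array(p['extrinsics']); q=E[:3,:3]@np.array(X)+E[:3,3]; return p['fx']*q[0]/q[2]+p['cx'],p['fy']*q[1]/q[2]+p['cy']
E
python3 - <<'E'
from h import *
print(manip.read_state())
for n in('top','scene'):
    p=manip.camera(n); save(p,n+'0.png'); print(n,np.round(p['extrinsics'],3).tolist(),p['fx'])
    for k in('plate','ledge','vial_a_mid','bottle_mid','jar_mid','square'):
        print(k,[(np.round(d['location']).tolist(),round(d['conf'],2),np.round(proj(p,d['location'])).tolist()) for d in manip.search_frame(p,k)[:4]])
E
python3 -c "
import cv2,numpy as np
cv2.imwrite('pics/both0.png',cv2.resize(np.vstack([cv2.imread('pics/top0.png')]),(800,500)))"
```

```text
pics
{'clock': 0.0, 'joints': array([-1.31462206e+00,  3.00491570e-01,  1.52159049e+00,  3.12510134e-06,
        1.32071306e+00, -6.66329344e-02]), 'qd': array([-0.00183242,  0.00047766,  0.00085711,  0.00192185, -0.00157071,
        0.00052152]), 'effort': array([ 1.82587155e-03, -5.31803691e+01, -3.52735949e+01,  7.08800275e-02,
        2.44013773e-02, -8.21089202e-05]), 'eef_pos': array([ 174.38852187, -521.33548346,  204.871126  ]), 'eef_rot': array([-3.14039305e+00, -8.30850769e-05,  3.22806375e-01]), 'wrist_force': array([-1.48064892, -0.22619057,  0.52424663]), 'moment': array([-0.04533736, -0.03600362, -0.0728518 ]), 'finger_gap': 94.06618257569771}
top [[0.008, -1.0, 0.0, -18.566], [-0.983, -0.008, -0.184, 484.548], [0.184, 0.001, -0.983, 1051.73], [0.0, 0.0, 0.0, 1.0]] 404.0194527931347
plate [([738.0, -286.0, 3.0], 0.91, [415.0, 124.0]), ([613.0, 83.0, 94.0], 0.87, [285.0, 154.0]), ([169.0, 304.0, 7.0], 0.85, [201.0, 324.0]), ([424.0, 392.0, 8.0], 0.66, [175.0, 228.0])]
ledge [([604.0, 168.0, 87.0], 0.97, [253.0, 158.0])]
vial_a_mid [([456.0, -60.0, 138.0], 0.59, [340.0, 210.0])]
bottle_mid [([705.0, 348.0, 184.0], 0.71, [176.0, 107.0])]
jar_mid [([606.0, 387.0, 138.0], 0.75, [164.0, 151.0])]
square [([497.0, -362.0, 10.0], 0.81, [446.0, 204.0])]
scene [[-0.839, 0.543, 0.019, 402.686], [0.347, 0.562, -0.751, -69.694], [-0.419, -0.623, -0.66, 1515.053], [0.0, 0.0, 0.0, 1.0]] 493.91221130156435
plate [([746.0, -283.0, 6.0], 0.7, [179.0, 202.0]), ([428.0, 393.0, 8.0], 0.64, [431.0, 327.0]), ([175.0, 308.0, 9.0], 0.59, [483.0, 255.0])]
ledge [([632.0, 232.0, 90.0], 0.64, [315.0, 293.0])]
vial_a_mid [([466.0, -55.0, 122.0], 0.7, [308.0, 181.0])]
bottle_mid [([730.0, 377.0, 180.0], 0.61, [314.0, 343.0])]
jar_mid [([611.0, 395.0, 138.0], 0.88, [372.0, 332.0])]
square [([504.0, -361.0, 2.0], 0.78, [245.0, 161.0])]
```

View pics/both0.png

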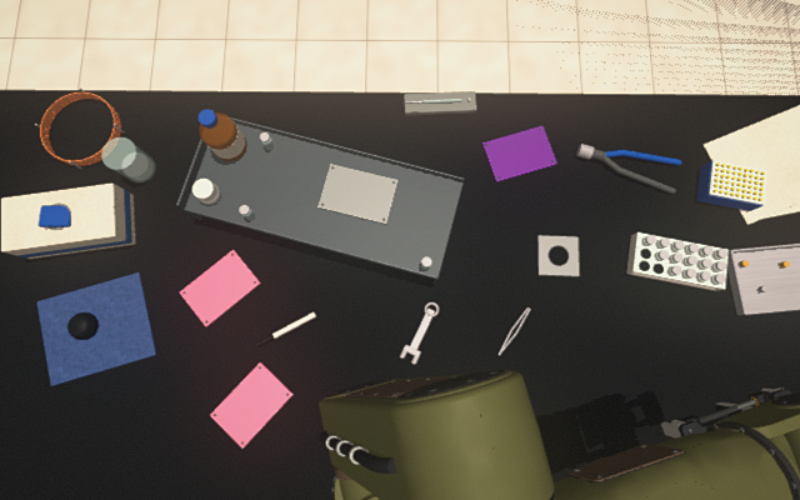

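View pics/scene0.png

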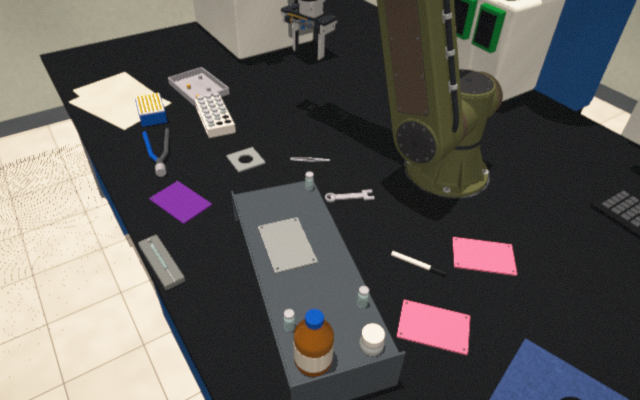

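Run:
```python
from h import *
p=manip.camera('top'); 
for d in manip.masks_of(p,'ledge')[:1]+manip.masks_of(p,'plate')[:4]:
    m=d['mask'].astype('uint8'); c=max(cv2.findContours(m,0,2)[0],key=cv2.contourArea)
    r=cv2.approxPolyDP(c,6,True)[:,0]; b=cv2.boxPoints(cv2.minAreaRect(c))
    print(d['conf'],m.sum(),r.tolist(),b.round(1).tolist())
    z=90 if m.sum()>8000 else 96
    print(z,[ray(p,*q,z)[:2].round().tolist() for q in r],[ray(p,*q,z)[:2].round(1).tolist() for q in b])
s=p['pixels'][60:260,130:450]; cv2.imwrite('pics/crop1.png',cv2.resize(s,(800,500),interpolation=3)[:,:,::-1])
```

```text
0.68 14184 [[159, 112], [141, 162], [158, 175], [348, 225], [369, 142], [187, 94], [197, 112], [191, 127], [177, 128]] [[138.8000030517578, 169.89999389648438], [161.10000610351562, 86.19999694824219], [371.1000061035156, 142.0], [348.79998779296875, 225.6999969482422]]
90 [[732.0, 430.0], [590.0, 466.0], [555.0, 418.0], [426.0, -83.0], [651.0, -140.0], [785.0, 357.0], [732.0, 326.0], [689.0, 340.0], [686.0, 377.0]] [[568.4, 469.6], [807.2, 430.0], [650.6, -145.6], [424.0, -84.9]]
0.93 1610 [[433, 102], [388, 116], [397, 144], [444, 130]] [[386.1000061035156, 114.4000015258789], [436.0, 99.4000015258789], [445.3999938964844, 130.8000030517578], [395.5, 145.6999969482422]]
96 [[764.0, -315.0], [722.0, -192.0], [643.0, -214.0], [684.0, -341.0]] [[727.0, -186.6], [771.3, -323.2], [681.6, -344.4], [638.6, -209.7]]
0.81 2158 [[208, 290], [169, 330], [192, 357], [232, 316]] [[166.1999969482422, 332.3999938964844], [207.3000030517578, 289.3999938964844], [234.1999969482422, 315.0], [193.10000610351562, 358.1000061035156]]
96 [[259.0, 267.0], [163.0, 356.0], [100.0, 296.0], [197.0, 204.0]] [[157.1, 362.5], [260.8, 268.3], [199.5, 198.4], [98.1, 292.9]]
0.77 1949 [[187, 201], [145, 233], [163, 259], [207, 226]] [[142.5, 233.1999969482422], [186.8000030517578, 198.6999969482422], [208.5, 226.6999969482422], [164.1999969482422, 261.20001220703125]]
96 [[484.0, 334.0], [400.0, 436.0], [335.0, 385.0], [420.0, 279.0]] [[399.9, 442.3], [490.5, 335.4], [417.9, 274.6], [329.5, 381.1]]
0.72 2028 [[265, 132], [255, 165], [307, 177], [317, 145]] [[253.5, 165.5], [263.3999938964844, 129.1999969482422], [318.1000061035156, 144.10000610351562], [308.20001220703125, 180.39999389648438]]
96 [[674.0, 139.0], [583.0, 162.0], [551.0, 24.0], [639.0, -1.0]] [[581.1, 165.8], [682.2, 143.2], [641.5, -3.7], [541.9, 21.3]]
```

View pics/crop1.png

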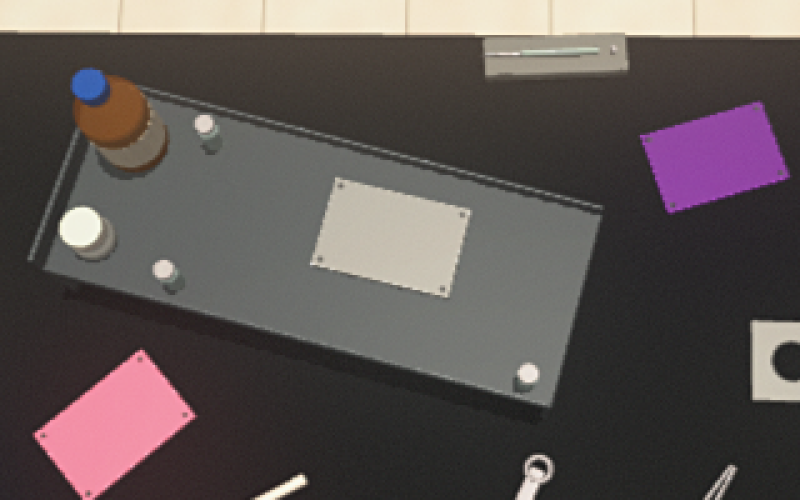

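Run:
```python
from h import *
p=manip.camera('top')
c=lambda u,v,z: ray(p,130+(u-.5)/2.5,60+(v-.5)/2.5,z)[:2].round(1)
print('front',c(48,270,90),c(548,406,90)); print('lipouter',c(140,87,105),c(603,207,105)); print('lip inner top',c(155,97,105),c(600,212,105))
print('lip base',c(601,214,90))
print('plate',[c(*q,96).tolist() for q in((335,178),(470,210),(448,297),(310,265))])
F=[np.r_[c(48,270,90)],np.r_[c(548,406,90)]]
for n in ('scene',):
    s=manip.camera(n); save(s,'s1.png')
    # subpixel view from scene
    cv2.imwrite('pics/s1c.png',cv2.resize(s['pixels'][160:400,200:440],(800,800))[:,:,::-1][:600])
a,b=F; yd=(a-b)/np.linalg.norm(a-b); print('yaxis',yd,np.linalg.norm(a-b),'yaw of ledge y',np.degrees(np.arctan2(yd[1],yd[0])))
l1,l0=c(140,87,105),c(603,207,105); d=l1-l0; print('lip dir',np.degrees(np.arctan2(d[1],d[0])))
xd=np.array([yd[1],-yd[0]]); print('front-lip dist',(l0-b)@xd)
```

```text
front [574.4 443.2] [433.2 -85.5]
lipouter [775.5 354.8] [ 643.6 -143.5]
lip inner top [764.1 337.8] [ 638.1 -140.2]
lip base [ 641.1 -143.1]
plate [[677.1, 142.0], [642.4, -3.0], [546.8, 19.1], [580.3, 165.0]]
yaxis [0.25802659 0.96613781] 547.2304176487269 yaw of ledge y 75.04700071342951
lip dir 75.17383606931223
front-lip dist 218.2409386399683
```

View pics/s1c.png

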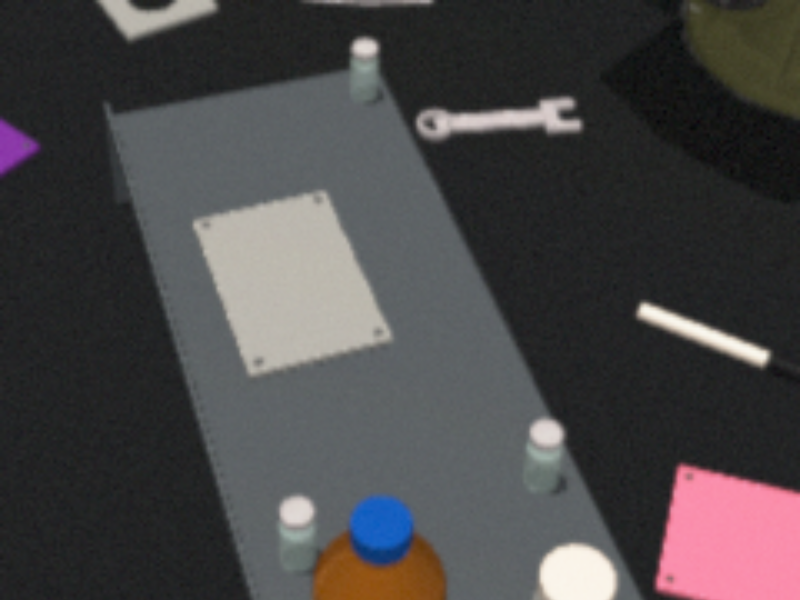

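```bash
python3 -m crank '[{"offset":[0.02,0.034,0.01],"spin":-3},{"offset":[0.039,0.068,0.02],"spin":-6},{"offset":[0.058,0.101,0.03],"spin":-9},{"offset":[0.077,0.135,0.03],"spin":-12},{"offset":[0.096,0.168,0.03],"spin":-15},{"offset":[0.116,0.202,0.03],"spin":-18},{"offset":[0.135,0.236,0.03],"spin":-21},{"offset":[0.154,0.268,0.03],"spin":-24}]' 1
python3 -m crank '[{"offset":[0.02,0.034,0],"spin":-3},{"offset":[0.039,0.068,0],"spin":-6},{"offset":[0.058,0.101,0],"spin":-9},{"offset":[0.077,0.135,0],"spin":-9.4},{"offset":[0.096,0.168,0],"spin":-9.4},{"offset":[0.116,0.202,0],"spin":-9.4},{"offset":[0.135,0.236,0],"spin":-9.4},{"offset":[0.154,0.268,0],"spin":-9.4}]'
```

```text
clock: 1.62
eef_pos: [328.9, -251.7, 235.7]
eef_rot: [3.141, -0.001, -0.099]
wrist_force: [-0.0, -0.4, 0.7]
finger_gap: 93.9
clock: 2.28
eef_pos: [483.5, 18.5, 235.9]
eef_rot: [3.141, -0.001, -0.263]
wrist_force: [1.2, -1.0, -0.3]
finger_gap: 93.9
```

```bash
cat >> h.py <<'E'
def wcam(p,s):
    from scipy.spatial.transform import Rotation as R
    T=np.eye(4);T[:3,:3]=R.from_euler('xyz',s['eef_rot']).as_matrix();T[:3,3]=s['eef_pos']
    p['extrinsics']=np.linalg.inv(T@np.array(p['hand_eye']));return p
O=np.array([611.5,156.8]);XD=np.array([.9664,-.257]);YD=np.array([.257,.9664])
def L(w): d=np.array(w)[:2]-O; return np.round([d@XD,d@YD],1)
def W(x,y): return np.round(O+x*XD+y*YD,1)
E
python3 - <<'E'
from h import *
s=manip.read_state();print(s['clock'],s['eef_pos'],np.degrees(s['eef_rot']),s['joints'],L(s['eef_pos']),W(-62,-73.5)-s['eef_pos'][:2])
t=manip.camera('top');sc=manip.camera('scene')
def P(p):
    E=np.array(p['extrinsics']);K=np.array([[p['fx'],0,p['cx']],[0,p['fy'],p['cy']],[0,0,1]]);return K@E[:3]
a=np.array([(335,178),(470,210),(448,297),(310,265)])/2.5+[130,60]-.2
b=np.array([(248,375),(195,222),(325,192),(391,340)])/3.333+[200,160]-.3
X=cv2.triangulatePoints(P(t),P(sc),a.T.astype(float),b.T.astype(float));print((X[:3]/X[3]).T.round(1))
p=wcam(manip.camera('wrist'),s);save(p,'w1.png')
E
```

```text
2.2833 [483.53338638  18.46430815 235.88192708] [ 1.79988443e+02 -6.18519273e-02 -1.50413305e+01] [-3.72968207e-02  1.27108613e-01  1.65875709e+00 -4.48115406e-04
  1.35471977e+00  1.79611621e+00] [ -88.1 -166.6] [49.16661362 83.23569185]
[[678.4 141.4  95.1]
 [642.2  -2.6  95.1]
 [546.5  19.7  94.7]
 [581.7 164.8  93.7]]
```

View pics/w1.png

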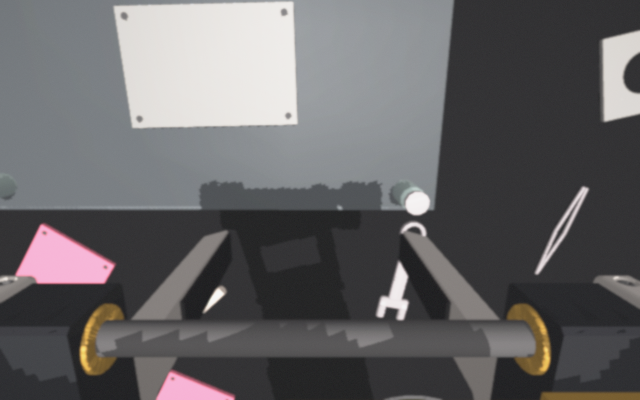

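```bash
python3 - <<'E'
from h import *
s=manip.read_state();p=wcam(manip.camera('wrist'),s)
for n,(u,v,z) in dict(frontR=(435,209,90),frontL=(3,208,90),endtop=(453,2,90),c1=(116,6,96),c2=(295,2,96),c3=(297,124,96),c4=(132,128,96)).items():
    r=ray(p,u,v,z);print(n,r[:2].round(1),L(r))
E
python3 -m crank '[{"offset":[0.01,0.02,0],"spin":0},{"offset":[0.02,0.04,0],"spin":0},{"offset":[0.03,0.06,0],"spin":0},{"offset":[0.039,0.083,-0.01],"spin":0},{"offset":[0.039,0.083,-0.035],"spin":0},{"offset":[0.039,0.083,-0.065],"spin":0},{"offset":[0.039,0.083,-0.095],"spin":0},{"offset":[0.039,0.083,-0.115],"spin":0}]'
```

```text
frontR [432.4 -90.8] [-109.4 -285.3]
frontL [542.2 320.4] [-109.   140.3]
endtop [ 609.5 -136.4] [  73.4 -283.8]
c1 [677.6 138.3] [68.6 -0.9]
c2 [642.2  -6.9] [  71.8 -150.3]
c3 [546.2  18.2] [ -27.5 -150.8]
c4 [581.2 164.2] [-31.2  -0.6]
clock: 3.15
eef_pos: [520.7, 98.1, 118.1]
eef_rot: [3.14, 0.002, -0.263]
wrist_force: [-0.1, 0.0, -0.6]
finger_gap: 94.1
```

```bash
python3 -m crank '[{"offset":[0.001,0.001,-0.008],"spin":0},{"offset":[0.001,0.003,-0.015],"spin":0},{"offset":[0.001,0.003,-0.02],"spin":0},{"offset":[0.001,0.003,-0.023],"spin":0},{"offset":[0.001,0.003,-0.0255],"spin":0},{"offset":[0.001,0.003,-0.0255],"spin":0},{"offset":[0.001,0.003,-0.0255],"spin":0},{"offset":[0.001,0.003,-0.0255],"spin":0}]'
```

```text
clock: 3.82
eef_pos: [522.0, 101.1, 93.1]
eef_rot: [3.14, 0.001, -0.263]
wrist_force: [-0.6, -0.8, 1.4]
finger_gap: 94.0
```

```bash
python3 -m crank '[{"offset":[0.0075,-0.002,0],"spin":0},{"offset":[0.0145,-0.0039,0],"spin":0},{"offset":[0.0213,-0.0057,0],"spin":0},{"offset":[0.027,-0.0072,0],"spin":0},{"offset":[0.0328,-0.0087,0],"spin":0},{"offset":[0.0386,-0.0103,0],"spin":0},{"offset":[0.0444,-0.0118,0],"spin":0},{"offset":[0.0502,-0.0134,0],"spin":0}]'
python3 - <<'E'
from h import *
s=manip.read_state();p=wcam(manip.camera('wrist'),s);save(p,'w2.png');print(L(s['eef_pos']))
for d in manip.masks_of(p,'plate')[:2]:
    m=d['mask'].astype('uint8'); c=max(cv2.findContours(m,0,2)[0],key=cv2.contourArea)
    print(d['conf'],m.sum(),[(q.tolist(),L(ray(p,*q,96)).tolist()) for q in cv2.approxPolyDP(c,5,True)[:,0]])
E
```

```text
clock: 4.48
eef_pos: [572.6, 87.6, 93.0]
eef_rot: [3.14, 0.002, -0.263]
wrist_force: [-1.0, 1.4, 0.1]
finger_gap: 93.6
[-19.8 -76.9]
0.74 59346 [([150, 33], [89.7, 0.4]), ([172, 230], [-8.7, 0.9]), ([446, 230], [-9.0, -148.4]), ([465, 32], [89.8, -147.8])]
```

View pics/w2.png

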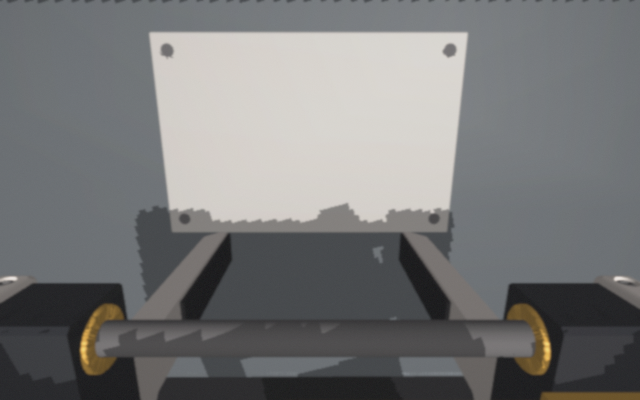

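```bash
python3 -m crank '[{"offset":[0.0029,-0.0008,0],"spin":0},{"offset":[0.0058,-0.0015,0],"spin":0},{"offset":[0.0082,-0.0022,0],"spin":0},{"offset":[0.0102,-0.0027,0],"spin":0},{"offset":[0.0121,-0.0032,0],"spin":0},{"offset":[0.0135,-0.0036,0],"spin":0},{"offset":[0.0145,-0.0039,0],"spin":0},{"offset":[0.0145,-0.0039,0],"spin":0}]'
python3 -m crank '[{"offset":[0.0005,-0.0001,0],"spin":0},{"offset":[0.001,-0.0003,0],"spin":0},{"offset":[0.0014,-0.0004,0],"spin":0},{"offset":[0.0019,-0.0005,0],"spin":0},{"offset":[0.0019,-0.0005,0],"spin":0},{"offset":[0.0019,-0.0005,0],"spin":0},{"offset":[0.0019,-0.0005,0],"spin":0},{"offset":[0.0019,-0.0005,0],"spin":0}]'
python3 - <<'E'
from h import *
s=manip.read_state();p=wcam(manip.camera('wrist'),s);save(p,'w3.png');print(L(s['eef_pos']))
for d in manip.masks_of(p,'plate')[:1]:
    m=d['mask'].astype('uint8'); c=max(cv2.findContours(m,0,2)[0],key=cv2.contourArea)
    print(d['conf'],m.sum(),[(q.tolist(),L(ray(p,*q,96)).tolist()) for q in cv2.approxPolyDP(c,5,True)[:,0]])
E
```

```text
clock: 5.25
eef_pos: [587.6, 83.5, 93.0]
eef_rot: [3.14, 0.001, -0.263]
wrist_force: [0.1, 0.3, 0.4]
finger_gap: 94.2
clock: 5.92
eef_pos: [588.8, 83.1, 92.9]
eef_rot: [3.14, 0.002, -0.263]
wrist_force: [-8.0, 0.4, 2.4]
finger_gap: 94.1
[ -3.  -77.1]
0.91 59676 [([148, 34], [106.0, 1.1]), ([172, 232], [7.0, 0.7]), ([445, 231], [7.2, -148.1]), ([465, 33], [106.1, -148.0])]
```

```bash
python3 -m crank '[{"offset":[-0.006,0.0016,0],"spin":0},{"offset":[-0.012,0.0031,0],"spin":0},{"offset":[-0.012,0.0031,0.01],"spin":0},{"offset":[-0.012,0.0031,0.03],"spin":0},{"offset":[0,0.02,0.05],"spin":7},{"offset":[0.02,0.04,0.05],"spin":14},{"offset":[0.04,0.06,0.05],"spin":21},{"offset":[0.06,0.08,0.05],"spin":28}]' 0.53
python3 -m crank '[{"offset":[0.01,0.006,0],"spin":7},{"offset":[0.019,0.012,0],"spin":14},{"offset":[0.019,0.012,0],"spin":21},{"offset":[0.019,0.012,0],"spin":28},{"offset":[0.019,0.012,0],"spin":35},{"offset":[0.019,0.012,0],"spin":42},{"offset":[0.019,0.012,0],"spin":49},{"offset":[0.019,0.012,0],"spin":56}]'
python3 - <<'E'
from h import *
s=manip.read_state();print(L(s['eef_pos']),np.degrees(s['eef_rot'][2]),75.1-np.degrees(s['eef_rot'][2]),W(50,32)-s['eef_pos'][:2],s['eef_pos'],s['finger_gap'])
E
```

```text
clock: 6.68
eef_pos: [649.9, 164.1, 144.7]
eef_rot: [3.14, 0.0, 0.232]
wrist_force: [0.9, -1.1, -0.1]
finger_gap: 49.9
clock: 7.35
eef_pos: [669.0, 176.1, 145.8]
eef_rot: [3.139, -0.0, 1.215]
wrist_force: [0.6, 0.2, -0.5]
finger_gap: 50.0
[50.6 33.4] 69.63106947394067 5.468930526059324 [-0.97543563 -1.21789785] [668.97543563 176.11789785 145.75844016] 50.044992087273855
```

```bash
python3 -m crank '[{"offset":[-0.001,-0.001,-0.01],"spin":5.5},{"offset":[-0.001,-0.001,-0.022],"spin":5.5},{"offset":[-0.001,-0.001,-0.033],"spin":5.5},{"offset":[-0.001,-0.001,-0.042],"spin":5.5},{"offset":[-0.001,-0.001,-0.048],"spin":5.5},{"offset":[-0.001,-0.001,-0.0525],"spin":5.5},{"offset":[-0.001,-0.001,-0.0525],"spin":5.5},{"offset":[-0.001,-0.001,-0.0525],"spin":5.5}]'
python3 - <<'E'
from h import *
s=manip.read_state();p=wcam(manip.camera('wrist'),s);save(p,'w4.png');print(L(s['eef_pos']),s['eef_rot'])
for d in manip.masks_of(p,'plate')[:1]:
    m=d['mask'].astype('uint8'); c=max(cv2.findContours(m,0,2)[0],key=cv2.contourArea)
    print(d['conf'],m.sum(),[(q.tolist(),L(ray(p,*q,96)).tolist()) for q in cv2.approxPolyDP(c,5,True)[:,0]])
E
```

```text
clock: 8.02
eef_pos: [668.1, 175.2, 93.3]
eef_rot: [3.139, -0.0, 1.311]
wrist_force: [0.1, -0.9, -0.6]
finger_gap: 50.0
[49.9 32.3] [ 3.13871290e+00 -3.35297722e-04  1.31062427e+00]
0.63 9448 [([243, 358], [6.8, -39.6]), ([246, 399], [7.0, -70.0]), ([400, 399], [104.0, -70.2]), ([388, 357], [94.7, -39.0])]
```

View pics/w4.png

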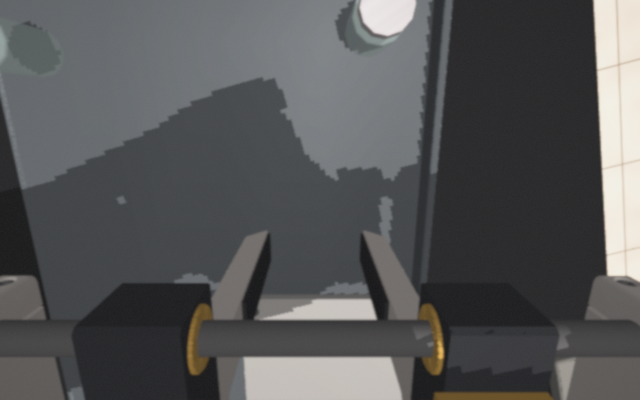

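```bash
python3 -m crank '[{"offset":[-0.0015,-0.0058,0],"spin":0},{"offset":[-0.0033,-0.0126,0],"spin":0},{"offset":[-0.0051,-0.0193,0],"spin":0},{"offset":[-0.0067,-0.0251,0],"spin":0},{"offset":[-0.0082,-0.0309,0],"spin":0},{"offset":[-0.0098,-0.0367,0],"spin":0},{"offset":[-0.0113,-0.0425,0],"spin":0},{"offset":[-0.0129,-0.0483,0],"spin":0}]'
python3 -m crank '[{"offset":[-0.0015,-0.0058,0],"spin":0},{"offset":[-0.0033,-0.0126,0],"spin":0},{"offset":[-0.0051,-0.0193,0],"spin":0},{"offset":[-0.0067,-0.0251,0],"spin":0},{"offset":[-0.0082,-0.0309,0],"spin":0},{"offset":[-0.0098,-0.0367,0],"spin":0},{"offset":[-0.0113,-0.0425,0],"spin":0},{"offset":[-0.0129,-0.0483,0],"spin":0}]'
python3 - <<'E'
from h import *
s=manip.read_state();print(L(s['eef_pos']))
for n in('scene','top'):
    p=manip.camera(n);save(p,n+'5.png')
    for d in manip.masks_of(p,'plate')[:4]:
        m=d['mask'].astype('uint8'); c=max(cv2.findContours(m,0,2)[0],key=cv2.contourArea)
        print(n,d['conf'],m.sum(),[(q.tolist(),L(ray(p,*q,96)).tolist()) for q in cv2.approxPolyDP(c,4,True)[:,0]])
p=cv2.imread('pics/scene5.png')[160:400,200:440];cv2.imwrite('pics/s5c.png',cv2.resize(p,(800,800),interpolation=3)[:600])
E
```

```text
clock: 8.78
eef_pos: [655.3, 126.4, 94.0]
eef_rot: [3.138, -0.001, 1.311]
wrist_force: [-0.3, 1.8, 0.3]
finger_gap: 49.4
clock: 9.45
eef_pos: [642.2, 77.6, 94.1]
eef_rot: [3.138, -0.001, 1.311]
wrist_force: [0.5, 1.5, 0.5]
finger_gap: 49.4
[ 50.1 -68.7]
scene 0.88 2733 [([403, 300], [-168.5, 153.5]), ([398, 337], [-120.7, 230.4]), ([466, 352], [-231.0, 298.9]), ([467, 314], [-278.5, 223.8])]
scene 0.74 1378 [([150, 197], [308.8, -326.9]), ([180, 220], [246.0, -220.9]), ([210, 204], [167.9, -256.9]), ([178, 182], [234.6, -366.4])]
scene 0.7 1843 [([453, 238], [-359.8, 26.4]), ([456, 266], [-322.4, 104.6]), ([515, 274], [-435.8, 163.4]), ([510, 244], [-478.6, 82.8])]
scene 0.64 719 [([281, 221], [13.6, -146.7]), ([265, 225], [53.9, -144.6]), ([266, 245], [67.1, -80.7]), ([283, 241], [26.4, -81.4])]
top 0.97 1794 [([434, 101], [271.8, -418.5]), ([386, 115], [198.0, -302.3]), ([396, 144], [125.4, -347.3]), ([445, 130], [198.4, -464.8])]
top 0.81 1961 [([185, 200], [-167.3, 144.8]), ([143, 234], [-279.5, 219.5]), ([164, 260], [-327.6, 145.8]), ([206, 227], [-219.9, 70.1])]
top 0.68 1482 [([306, 129], [102.5, -104.9]), ([311, 166], [7.1, -145.5]), ([341, 174], [7.0, -227.3]), ([350, 140], [103.8, -226.4])]
```

View pics/s5c.png

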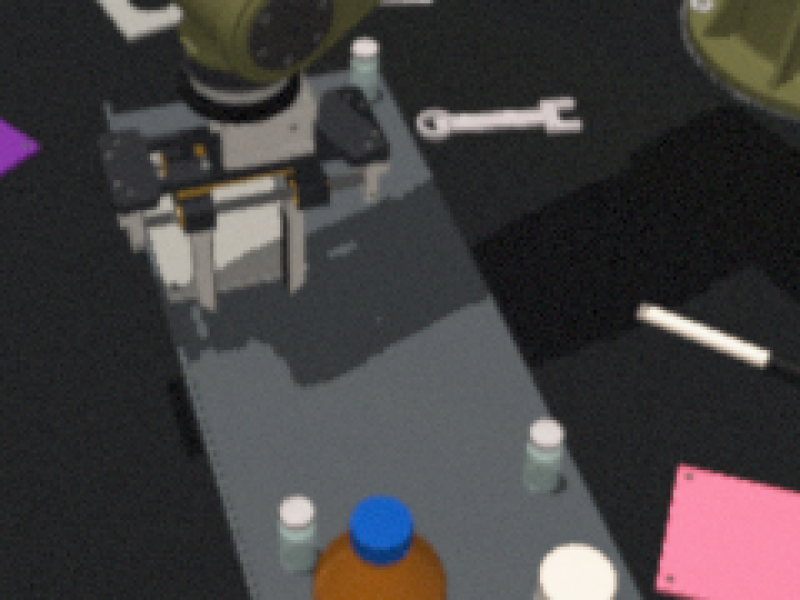

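```bash
python3 -m crank '[{"offset":[-0.0012,-0.0045,-0.0005],"spin":0},{"offset":[-0.0028,-0.0106,-0.0008],"spin":0},{"offset":[-0.0045,-0.017,-0.0008],"spin":0},{"offset":[-0.0062,-0.0232,-0.0008],"spin":0},{"offset":[-0.0079,-0.0296,-0.0008],"spin":0},{"offset":[-0.0095,-0.0357,-0.0008],"spin":0},{"offset":[-0.011,-0.0415,-0.0008],"spin":0},{"offset":[-0.0123,-0.0464,-0.0008],"spin":0}]'
python3 -m crank '[{"offset":[-0.0015,-0.0058,0],"spin":0},{"offset":[-0.0031,-0.0116,0],"spin":0},{"offset":[-0.0046,-0.0174,0],"spin":0},{"offset":[-0.0062,-0.0232,0],"spin":0},{"offset":[-0.0075,-0.028,0],"spin":0},{"offset":[-0.0087,-0.0328,0],"spin":0},{"offset":[-0.0098,-0.0367,0],"spin":0},{"offset":[-0.0103,-0.0387,0],"spin":0}]'
python3 - <<'E'
from h import *
s=manip.read_state();print(L(s['eef_pos']))
p=manip.camera('top');save(p,'top6.png')
for d in manip.masks_of(p,'plate')[:4]:
        m=d['mask'].astype('uint8'); c=max(cv2.findContours(m,0,2)[0],key=cv2.contourArea)
        print(d['conf'],m.sum(),[(q.tolist(),L(ray(p,*q,96)).tolist()) for q in cv2.approxPolyDP(c,4,True)[:,0]])
cv2.imwrite('pics/t6c.png',cv2.resize(p['pixels'][90:240,280:480],(800,600),interpolation=3)[:,:,::-1])
E
```

```text
clock: 10.32
eef_pos: [629.8, 30.6, 93.1]
eef_rot: [3.138, -0.001, 1.31]
wrist_force: [-0.3, 0.8, -1.7]
finger_gap: 49.7
clock: 10.98
eef_pos: [619.3, -8.6, 93.1]
eef_rot: [3.138, -0.001, 1.31]
wrist_force: [-0.5, 1.7, 0.2]
finger_gap: 49.7
[  50.1 -157.9]
0.92 1255 [([346, 140], [101.0, -216.2]), ([348, 176], [6.6, -246.4]), ([374, 183], [6.4, -316.6]), ([381, 149], [101.4, -312.1])]
0.68 1882 [([186, 201], [-169.1, 141.5]), ([145, 234], [-278.2, 214.5]), ([163, 259], [-325.9, 149.1]), ([205, 227], [-220.5, 72.6])]
0.58 1702 [([433, 101], [271.1, -415.9]), ([386, 115], [198.0, -302.3]), ([397, 145], [123.4, -350.5]), ([444, 129], [200.5, -461.6])]
```

View pics/t6c.png

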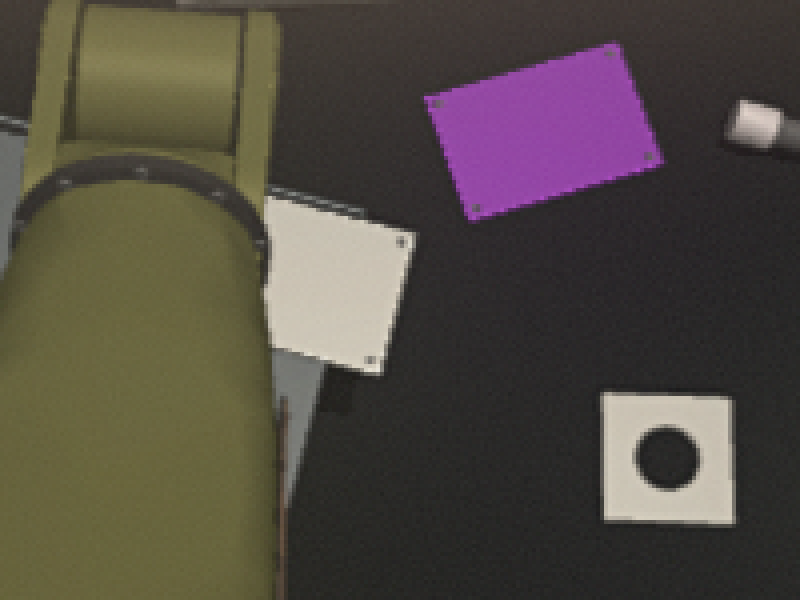

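Run:
```python
from h import *
p=manip.camera('top')
f=lambda u,v,z:L(ray(p,280+u/4-.4,90+v/4-.4,z))
print('plate',f(415,234,96),f(382,375,96),'end',f(325,367,90),f(289,507,90),'lip end',f(366,212,105))
```

```text
plate [ 105.4 -317.6] [   6.2 -319.6] end [   3.2 -282.6] [ -93.3 -283.2] lip end [ 108.3 -282.2]
```

```bash
python3 -m crank '[{"offset":[-0.0008,-0.0029,0],"spin":0},{"offset":[-0.0015,-0.0058,0],"spin":0},{"offset":[-0.0023,-0.0087,0],"spin":0},{"offset":[-0.0029,-0.011,0],"spin":0},{"offset":[-0.0035,-0.013,0],"spin":0},{"offset":[-0.0038,-0.0142,0],"spin":0},{"offset":[-0.004,-0.015,0],"spin":0},{"offset":[-0.004,-0.015,0],"spin":0}]'
python3 -m crank '[{"offset":[0.003,0.01,0],"spin":0},{"offset":[0.006,0.02,0],"spin":0},{"offset":[0.009,0.03,0.005],"spin":0},{"offset":[0.009,0.03,0.03],"spin":0},{"offset":[0.009,0.03,0.06],"spin":0},{"offset":[0.009,0.03,0.09],"spin":0},{"offset":[-0.01,0.06,0.12],"spin":0},{"offset":[-0.03,0.09,0.12],"spin":0}]'
python3 -m crank '[{"offset":[-0.02,0.03,0],"spin":0},{"offset":[-0.04,0.06,0],"spin":0},{"offset":[-0.06,0.09,0],"spin":0},{"offset":[-0.08,0.12,0],"spin":0},{"offset":[-0.1,0.15,0],"spin":0},{"offset":[-0.12,0.18,0],"spin":0},{"offset":[-0.14,0.21,0],"spin":0},{"offset":[-0.14,0.21,0],"spin":0}]'
python3 - <<'E'
from h import *
p=manip.camera('top');save(p,'top7.png')
for d in manip.masks_of(p,'plate')[:4]:
        m=d['mask'].astype('uint8'); c=max(cv2.findContours(m,0,2)[0],key=cv2.contourArea)
        print(d['conf'],m.sum(),[(q.tolist(),L(ray(p,*q,96)).tolist()) for q in cv2.approxPolyDP(c,4,True)[:,0]])
cv2.imwrite('pics/t7c.png',cv2.resize(p['pixels'][90:240,260:460],(800,600),interpolation=3)[:,:,::-1])
E
```

```text
clock: 11.8
eef_pos: [615.4, -23.4, 93.1]
eef_rot: [3.138, -0.0, 1.31]
wrist_force: [0.2, 0.6, 0.2]
finger_gap: 49.9
clock: 12.47
eef_pos: [587.1, 67.0, 218.4]
eef_rot: [3.131, -0.002, 1.308]
wrist_force: [0.3, 0.5, -0.0]
finger_gap: 50.3
clock: 13.13
eef_pos: [443.9, 281.8, 219.0]
eef_rot: [3.131, -0.004, 1.313]
wrist_force: [-0.4, -0.0, 0.9]
finger_gap: 50.0
0.79 1732 [([433, 101], [271.1, -415.9]), ([386, 115], [198.0, -302.3]), ([397, 144], [126.1, -349.9]), ([445, 130], [198.4, -464.8])]
0.72 2072 [([336, 137], [102.1, -188.3]), ([326, 169], [9.7, -185.8]), ([378, 184], [6.5, -327.4]), ([387, 151], [100.2, -328.8])]
0.45 80 [([195, 211], [-187.9, 110.6]), ([201, 230], [-230.6, 80.0]), ([206, 225], [-215.0, 71.7])]
```

View pics/t7c.png

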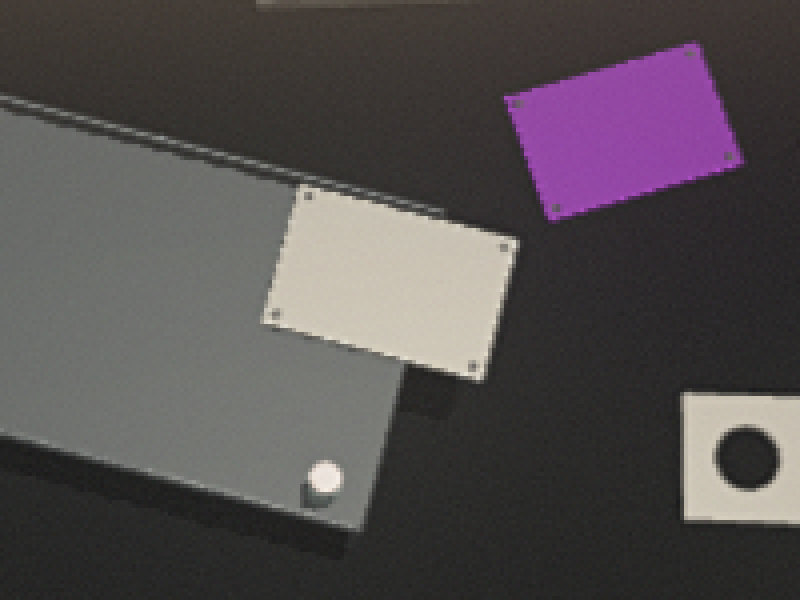

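Run:
```python
from h import *
p=manip.camera('top')
f=lambda u,v,z:L(ray(p,260+u/4-.4,90+v/4-.4,z))
c=np.array([f(298,185,96),f(519,238,96),f(484,381,96),f(262,323,96)]);e=[f(404,362,90),f(362,530,90)];print(c,c.mean(0),'end',e)
a=c[0]-c[1];b=c[3]-c[2];print(np.degrees(np.arctan2(a[0],a[1])),np.degrees(np.arctan2(b[0],b[1])))
for k in('vial_a_mid','bottle_mid','jar_mid','square'):
    print(k,[(np.round(d['location']).tolist(),round(d['conf'],2)) for d in manip.search_frame(p,k)[:3]])
```

```text
[[ 103.8 -182.5]
 [ 106.9 -333.6]
 [   6.1 -334.5]
 [   5.5 -184.4]] [  55.575 -258.75 ] end [array([   6.3, -281.1]), array([-109. , -282.6])]
-1.175327612426422 -0.22902921124135975
vial_a_mid []
bottle_mid [([705.0, 348.0, 180.0], 0.83)]
jar_mid [([625.0, 377.0, 138.0], 0.48)]
square [([500.0, -358.0, 10.0], 0.92)]
```

```bash
python3 -c "
from cell import manip; print(manip.sign_off())"
```

```text
the job is handed in; nothing more can be done
None
```

The plate is back against the rear lip and overhangs the open end by about 51–52 mm, and I've handed the job in. I pushed it to the lip with the open fingers, then along the lip with the fingers half open. It took about 13 s of robot time.

**Plate position, last check (top camera):**

| Check | Measured | Required |
|---|---|---|
| Centre along the shelf (y) | about -257 mm | -270 to -240 mm |
| Centre towards the lip (x) | about 55.6 mm | above 48 mm |
| Angle to the lip | 0.2° and 1.2° (the two long edges) | within about 6° |

- **Forces:** the highest wrist force I read at the end of a move was about 8 N, when the plate met the lip.
- **Flatness and speed:** I didn't measure tilt, height or speed at the end. The plate looked flat and still after the fingers backed off.

**Other objects:**
- **Undisturbed:** the vial near the open end still stands in the last picture. The bottle and the square plate were found within about 5 mm of where they started.
- **Jar:** the last reading put it about 20 mm from its first position, but with low confidence (0.48). The fingers never went near it, so I treated that as a detection error and didn't check further.
- **Vials:** the network missed the vial near the open end in that last picture, so I only have the view by eye. I didn't check the two at the closed end again after the push.

**Shelf end:** my first estimate of the open end was off. The wrist camera put it about 4–5 mm further out and the later top views 2–3 mm, so I set the overhang from the edge seen in the later top views.

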